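# Hang the L-shaped display plaque level

### The job

Take the green L-shaped plywood plaque out of its slotted wooden block and hang it on the brass peg of the dark wooden stand, by the one of its four holes that lets it hang level, then let go and wait until it hangs still. Do not disturb the pink plaque.

Things in the scene. Friction and masses are not known exactly. Their poses are not given: they have to be found in the camera images.
- plaque (a point): Green L-shaped plaque of even 10 mm plywood, 0.11 to 0.18 kg, upright. Bar 200 mm long (y), 66 tall (z); under it, at y +30 to +100, a leg 140 mm long. Point: the bar's centre, mid-thickness; x through the thickness, y to the leg end, z up. Grip the top edge (z +33). Four round 22 mm holes right through along x: y -37, -4, +29, +62, all z -11. Level only by the hole over its centre of mass.
- block (a point): Fixed wooden block, 70 x 214 mm, with a slot along y that stores the green plaque. Point: middle of the slot floor, 12 mm above the table; z up. Its walls rise 40 mm either side of the plaque's leg with 3 mm of play; a riser under the bar's other end (y -82) stands 140 mm high. Lift the plaque straight up by 60 mm or more.
- peg (a point): Fixed level brass peg, 8 mm thick, with a 12 mm ball on its free end, on a dark wooden stand; axis 225 mm above the table. Point: on the axis, half-way out; x along the peg to the free end (ball's outer face 51 mm away), y across, z up. The other way, 42 mm off, is a collar on the post, 20 x 30 mm, whose top is 13 mm above the axis.
- pink_plaque (a point): Small pink plaque with three holes, about 110 x 115 mm, 9 mm thick, lying flat on the table: a bystander to leave alone. Point: near its middle, mid-thickness; z up.
There are look-alikes about, which are no part of the job. What is shaped like the part that bears peg but red is not meant.

How it is judged:
By the outcome, as a careful person would: the job done as asked, in the order asked, and still so for the second after the job is handed in, with the robot touching nothing.
It also fails if it takes over 46 s, if anything falls off the work surface, if the arm or the gripper's body presses on something with over 40 N, if the wrist force passes 120 N, or if a joint passes its speed limit or range.

### The arm

A 6-joint arm with a two-finger parallel gripper is mounted at the origin on the work surface. World frame = base frame: x ahead of the robot, y to its left, z up, the work surface at z = 0. Lengths are in mm, angles in rad, forces in N, time in s.
With the tool pointing down it reaches from about 300 to 775 mm from the base axis. Payload 14.6 kg.
Tool frame: the origin (TCP) lies between the finger pads; the fingertips stand 19 mm ahead of it and the grasp point (between the pads) is the TCP (manip.tcp_to_tips is the distance from the TCP to the fingertips, in mm); x points along the fingers, z is the direction in which the jaws open and shut, and the axes are right-handed (so a half turn about x gives the same grasp; the last joint's range is limited). The gripper opens to 94 mm and grips with 3 to 60 N. Pads are 16 mm wide; open, the fingers measure 119 mm over their backs; the gripper's body (75 mm by 177 mm) begins 78 mm behind the grasp point.
Start: joints at [1.182, 0.3, 1.521, -0, 1.321, -0.067], TCP at [173.948, 521.758, 224.446] pointing down, gripper open.
Joint ranges: [-3.03, 3.03], [-0.79, 2.21], [0.23, 2.52], [-1.04, 4.18], [0, 3.07], [-2.55, 2.55]. Speed limits (rad/s): [2.22, 2.22, 2.57, 3.14, 3.14, 3.14].

### API

Orientations are given as [roll, pitch, yaw] about the fixed x, y, z axes, in that order (R = Rz(yaw) Ry(pitch) Rx(roll)).
In Python, from cell import manip gives the robot as it stands.
- The arm moves only by the tool jog_arm, never from a script. Its argument "moves" is a list that holds one entry, the list of rows, each a list of 6 numbers: the shift along the world's x, y, z in mm, then the turn, a rotation vector about the world's x, y, z in degrees. In form: [[[dx, dy, dz, wx, wy, wz], ...]]. A call has 1 to 5 rows; each row shifts and turns the pose as measured when the row begins; what a row does not reach is not made up. A row lasts 1/10 s, in which the tool goes at most 50 mm and 8.59 degrees, less where a joint would pass 70% of its speed; a pose out of reach is approached as far as the arm can. A call is refused whole if a number of a shift passes 50 or a number of a turn 8.59, either way. A call with a gripper value outside its range is refused whole. "gripper" is the opening, from -1 (shut) to 1 (fully open), set as the call begins (left out, the last holds). The fingers move at their own pace and stop on an object; "squeeze" is the grip in N (left out, the last holds). Time passes only in rows, so rows that do not move let the fingers close. It gives the time, the measured TCP pose, the force and the opening at its end, in the units of the state.
- manip.read_state(): the state, without advancing time (a new reading comes with each control period).
- manip.camera(name): name is "side" or "top" or "wrist"; returns (picture, depth): 384x512x3 uint8, blue, green, red; 384x512 float32, mm along the optical axis (not along the pixel's ray), 0 where there is no reading.
- manip.camera_params(name): a dict with "fx", "fy", "cx", "cy" (pixels), "rvec" (rotation vector, rad) and "tvec" (3), from world to camera coordinates, as OpenCV has them. Camera axes: x right, y down, z forward; pixel columns grow to the right and rows downward; lengths in mm; the calibration is good to about 2 mm. A picture is of the moment at which its call begins: read the wrist's pose just before it. camera_params takes no time and is no camera call; for the wrist camera it gives the pose at the moment of the call.
- manip.sign_off(): hands the job in, once; it reports no verdict.
The state is a dict: "clock": time; "joints": joint angles; "qd": joint speeds; "effort": joint torques, N m; "eef_pos": TCP position; "eef_rot": TCP orientation; "wrist_force": force on the tool from outside, world axes, zero at the start; "moment": the same for the moment, N m; "finger_gap": finger opening in mm.
Only numpy, scipy, OpenCV 4.12 (cv2) and the standard library are available. Lean on these libraries where they do the work, as an engineer would, in place of code of your own. Each camera call takes 0.05 s, during which the arm holds its last target. There are 200 camera calls.

## Working session

There is one attempt and no reset: what is moved stays moved. The work goes in short steps, Python scripts to look and compute and a tool call to move; the robot and the scene stay as the last step left them, time stands still between calls to the robot, and variables do not carry over. Pictures are saved under pics/ and viewed, about 8 in all and at most 12, crops included, and the job is handed in when it is done.

Besides the shell and the picture viewer there is one more tool, called by a JSON object that holds its "name" and its "arguments". jog_arm: Moves the arm, as the interface text tells. Its arguments: {"type":"object","properties":{"moves":{"type":"array","items":{"type":"array","items":{"type":"array","items":{"type":"number"}}}},"gripper":{"type":"number"},"squeeze":{"type":"number"}},"required":["moves"]}

```bash
mkdir -p pics; ls
python3 - <<'E'
from cell import manip
import cv2,numpy as np
s=manip.read_state();print(s['clock'],s['eef_pos'],s['eef_rot'],s['finger_gap'])
for n in ("side","top"):
    im,d=manip.camera(n);np.savez(f"{n}0.npz",im=im,d=d);cv2.imwrite(f"pics/{n}0.png",im)
    p=manip.camera_params(n);print(n,p)
    R=cv2.Rodrigues(np.array(p['rvec'],float))[0];print(-R.T@np.array(p['tvec'],float).ravel())
a=[cv2.imread(f"pics/{n}0.png") for n in("side","top")]
E
```

```text
pics
0.0 [173.84538595 521.54873336 223.88111674] [ 3.05058101  1.56964913 -1.98362359] 94.31787628722526
side {'fx': 382.4152833422119, 'fy': 382.4152833422119, 'cx': 253.79707630110602, 'cy': 187.0937953284675, 'rvec': array([ 1.03706446, -2.500687  ,  0.93534248]), 'tvec': array([468.45082753, 415.57281609, 581.64492065])}
[276.65744733 378.31062605 714.70237446]
top {'fx': 497.46483044242615, 'fy': 497.46483044242615, 'cx': 255.48562105386583, 'cy': 194.90976023652308, 'rvec': array([ 2.15448904, -2.21649098,  0.05107771]), 'tvec': array([  35.06874548,  636.85518317, 1051.04474122])}
[ 574.54548649    4.97428551 1086.91403971]
```

View pics/side0.png

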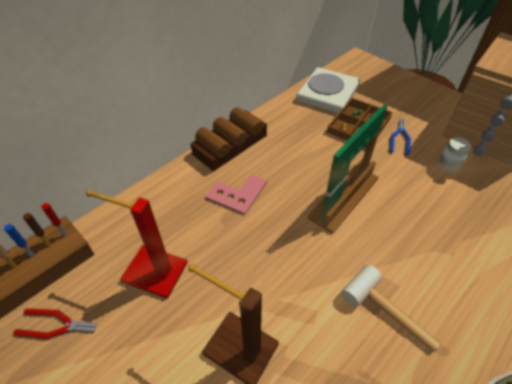

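View pics/top0.png

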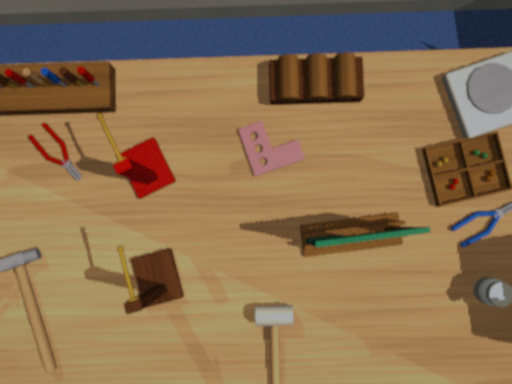

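The side view shows the green plaque in its block around (355,155), the dark stand with peg tip (190,267) and post (250,295), the red look-alike stand at (150,245), and the pink plaque at (237,193). In the top view the green edge runs (315,241)–(428,230) and the dark stand's peg (121,247)–(133,297). The candidate stands are red at (145,165) and dark brown at (155,280) in the top view. Dark brown fits "dark wooden stand", and the red one is excluded.

```bash
cat > h.py <<'E'
import numpy as np,cv2
from cell import manip
def cam(n):
    p=manip.camera_params(n);R=cv2.Rodrigues(np.array(p['rvec'],float))[0];t=np.array(p['tvec'],float).ravel();return p,R,t
def pts(n,d,c=None):
    p,R,t=c or cam(n);v,u=np.mgrid[:384,:512]
    X=np.stack([(u-p['cx'])/p['fx']*d,(v-p['cy'])/p['fy']*d,d],-1);return (X-t)@R
def plane(n,uv,z,c=None):
    p,R,t=c or cam(n);uv=np.atleast_2d(uv).astype(float)
    r=np.c_[(uv[:,0]-p['cx'])/p['fx'],(uv[:,1]-p['cy'])/p['fy'],np.ones(len(uv))]@R
    C=-R.T@t;return C+r*((z-C[2])/r[:,2])[:,None]
def fit(P):
    P=P[:,:2];m=P.mean(0);v=np.linalg.svd(P-m,full_matrices=False)[2][0];s=(P-m)@v
    return m,v,s.min(),s.max(),np.abs((P-m)@[-v[1],v[0]]).max()
def green(im):
    h=cv2.cvtColor(im,cv2.COLOR_BGR2HSV);return cv2.inRange(h,(65,100,40),(90,255,255))>0
def brass(im):
    h=cv2.cvtColor(im,cv2.COLOR_BGR2HSV);return cv2.inRange(h,(18,140,120),(32,255,255))>0
E
python3 - <<'E'
from h import *
for n in("top","side"):
    f=np.load(n+"0.npz");im,d=f['im'],f['d'];P=pts(n,d);g=green(im);b=brass(im)
    v,u=np.mgrid[:384,:512]
    if n=="top": g&=(u>300)&(u<440)&(v>220)&(v<255); b&=(u<145)&(u>110)&(v>240)&(v<305)
    else: g&=(u>320)&(u<390)&(v>90)&(v<215); b&=(u>180)&(u<250)&(v>255)&(v<305)
    G=P[g&(d>0)];print(n,'green',len(G),G.min(0),G.max(0),np.percentile(G[:,2],[50,90]))
    T=G[G[:,2]>205];print(' topedge',len(T),fit(T) if len(T)>5 else '')
    print(' allgreen',fit(G))
    B=P[b&(d>0)];print(' brass depth',len(B),np.median(B[:,2]),fit(B))
    uv=np.c_[u[b],v[b]];print(' brass plane225',fit(plane(n,uv,225)))
    if n=="top":
        print(' green plane218',fit(plane(n,np.c_[u[g],v[g]],218)))
    # leg end: low points
    L=G[G[:,2]<110]; 
    if len(L)>5: print(' leg pts',fit(L),L.mean(0))
    pk=cv2.inRange(cv2.cvtColor(im,cv2.COLOR_BGR2HSV),(165,60,100),(179,160,255))>0
    print(' pink',np.median(P[pk&(d>0)],0))
    w=(P[...,2]>130)&(P[...,2]<300)&(d>0)
    # dark post top
    if n=="top":
        q=w&(u>100)&(u<190)&(v>240)&(v<320)&~b; print(' post',q.sum(),P[q].min(0),P[q].max(0),np.median(P[q],0))
a=cv2.imread('pics/side0.png')
c=np.hstack([cv2.resize(a[85:235,300:400],(400,600),interpolation=2),cv2.resize(a[255:384,180:280],(400,600),interpolation=2)]);cv2.imwrite('pics/c1.png',c)
E
```

```text
top green 657 [ 535.30097293 -282.65363138  157.15536741] [560.30807507 -86.22637452 224.18389389] [218.63438562 220.71110421]
 topedge 608 (array([ 548.33211716, -181.65484988]), array([ 0.09890978, -0.99509641]), np.float64(-95.74306007302276), np.float64(101.21646394305698), np.float64(4.9106898175522895))
 allgreen (array([ 548.36792159, -179.10588511]), array([ 0.09663591, -0.9953198 ]), np.float64(-93.20996031690754), np.float64(103.75049066238122), np.float64(5.380774237883314))
 brass depth 285 229.1702163867193 (array([494.33793675, 242.59298471]), array([-0.98835101, -0.15219159]), np.float64(-50.323860030736974), np.float64(44.10587503269553), np.float64(67.58880603670305))
 brass plane225 (array([494.96032039, 241.24953013]), array([-0.97283114, -0.23151583]), np.float64(-50.17046084222592), np.float64(46.22433192033706), np.float64(9.67864989245557))
 green plane218 (array([ 548.39094865, -178.4350757 ]), array([ 0.09452904, -0.9955221 ]), np.float64(-94.56861314814019), np.float64(104.82570714218366), np.float64(6.276507881507874))
 pink [730.64621936  -9.02713846  10.1
[... 615 characters left out ...]
70465282371798))
 brass depth 364 227.92386132250735 (array([502.83144396, 235.3840328 ]), array([-0.96291287,  0.26981254]), np.float64(-165.57817492927052), np.float64(52.5116507226801), np.float64(62.762916454656555))
 brass plane225 (array([495.94233992, 239.88318967]), array([-0.9709811 , -0.23915624]), np.float64(-48.57549681267108), np.float64(44.61381975067064), np.float64(8.873524487175281))
 leg pts (array([ 539.66129229, -142.21230589]), array([-0.38657477,  0.92225807]), np.float64(-324.3522746559224), np.float64(32.85810799451262), np.float64(6.648462134466734)) [ 539.66129229 -142.21230589   73.58023704]
 pink [nan nan nan]
  return _methods._mean(a, axis=axis, dtype=dtype,
  ret = um.true_divide(
```

View pics/c1.png

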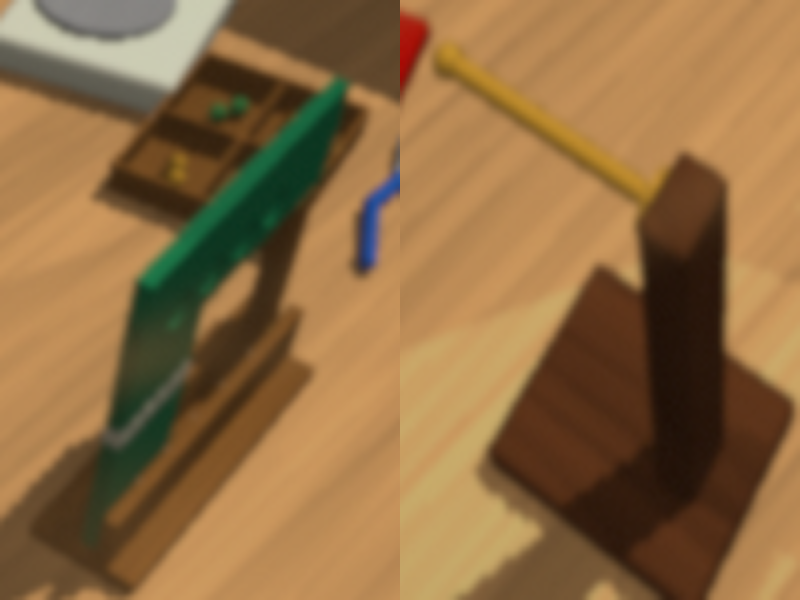

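The crop shows the leg at the end nearer the side camera (toward +y), matching the description, and the dark stand with its brass peg and ball at crop (447,55). The centre of mass is at y≈+28, so the right hole is y +29. Next: work out the approach.

Run:
```python
from h import *
from scipy.spatial.transform import Rotation as Ro
s=manip.read_state();R=Ro.from_euler('xyz',s['eef_rot']).as_matrix();print(R.round(3))
print('tool z angle',np.degrees(np.arctan2(R[1,2],R[0,2])))
f=np.load("top0.npz");im,d=f['im'],f['d'];g=green(im);v,u=np.mgrid[:384,:512];g&=(u>300)&(u<440)&(v>220)&(v<255)
(c,wh,a)=cv2.minAreaRect(plane("top",np.c_[u[g],v[g]],218)[:,:2].astype(np.float32));print(c,wh,a)
```

```text
[[-0.    -0.949  0.316]
 [-0.001  0.316  0.949]
 [-1.     0.    -0.001]]
tool z angle 71.56263771388731
(549.6830444335938, -183.45176696777344) (11.7783842086792, 199.40069580078125) 5.786907196044922
```

{"name": "jog_arm", "arguments": {"moves": [[[0,0,50,0,0,0],[30,-30,20,0,0,0],[25,-43,0,0,0,0],[25,-43,0,0,0,0],[25,-43,0,0,0,0]]], "gripper": 1}}

```text
clock: 0.6
eef_pos: [277.9, 360.6, 293.4]
eef_rot: [3.13, 1.564, -1.896]
wrist_force: [0.8, 0.4, 0.4]
finger_gap: 94.2
```

{"name": "jog_arm", "arguments": {"moves": [[[22,-42,0,0,0,-8],[22,-42,0,0,0,-8],[22,-42,0,0,0,-8],[22,-42,0,0,0,-8],[22,-42,0,0,0,-8]]]}}

```text
clock: 1.1
eef_pos: [389.7, 141.2, 293.0]
eef_rot: [-3.14, 1.564, -2.604]
wrist_force: [0.6, -0.1, 0.4]
finger_gap: 94.2
```

{"name": "jog_arm", "arguments": {"moves": [[[22,-42,0,0,0,-8],[22,-42,0,0,0,-8],[22,-42,0,0,0,-5],[22,-42,0,0,0,-4],[22,-42,0,0,0,0]]]}}

```text
clock: 1.6
eef_pos: [501.6, -79.2, 292.7]
eef_rot: [3.093, 1.565, -3.116]
wrist_force: [0.7, 1.4, -0.3]
finger_gap: 94.4
```

```bash
cat > s.py <<'E'
from h import *
from scipy.spatial.transform import Rotation as Ro
def st():
    s=manip.read_state();R=Ro.from_euler('xyz',s['eef_rot']).as_matrix()
    print(s['clock'],s['eef_pos'].round(1),'zang',np.degrees(np.arctan2(R[1,2],R[0,2])).round(2),'toolx',R[:,0].round(3),'gap',s['finger_gap'].round(1) if hasattr(s['finger_gap'],'round') else s['finger_gap'],np.array(s['wrist_force']).round(1));return s
if __name__=="__main__": st()
E
python3 s.py
```

```text
1.6 [501.6 -79.2 292.7] zang 4.26 toolx [-0.006 -0.    -1.   ] gap 94.36846625570237 [ 0.7  1.4 -0.3]
```

{"name": "jog_arm", "arguments": {"moves": [[[22,-37,0,0,0,1],[22,-37,0,0,0,0.4],[0,0,0,0,0,0],[0,0,0,0,0,0]]]}}

```text
clock: 2.0
eef_pos: [547.3, -161.7, 289.5]
eef_rot: [2.956, 1.56, 3.049]
wrist_force: [-0.2, -0.3, -0.2]
finger_gap: 93.5
```

```bash
cat > w.py <<'E'
from s import *
import sys
st();c=cam("wrist");im,d=manip.camera("wrist");cv2.imwrite(f"pics/{sys.argv[1]}.png",im);np.savez(sys.argv[1]+".npz",im=im,d=d)
P=pts("wrist",d,c);g=green(im)&(d>0);G=P[g];print('green',g.sum())
T=G[(G[:,2]>205)&(G[:,2]<230)]
if len(T)>20:
    print('fit',fit(T),'zmed',np.median(T[:,2]),cv2.minAreaRect(T[:,:2].astype(np.float32)))
E
python3 w.py w1
```

```text
2.0 [ 547.3 -161.7  289.5] zang 5.35 toolx [-0.011  0.001 -1.   ] gap 93.51872408776953 [-0.2 -0.3 -0.2]
green 2736
fit (array([ 543.64764585, -160.77753901]), array([-0.09845237,  0.99514176]), np.float64(-91.93271924421953), np.float64(73.66659744919406), np.float64(4.862277610731937)) zmed 218.3251555753065 ((544.2584228515625, -169.8990478515625), (9.577411651611328, 165.5919189453125), 5.458838939666748)
```

View pics/w1.png

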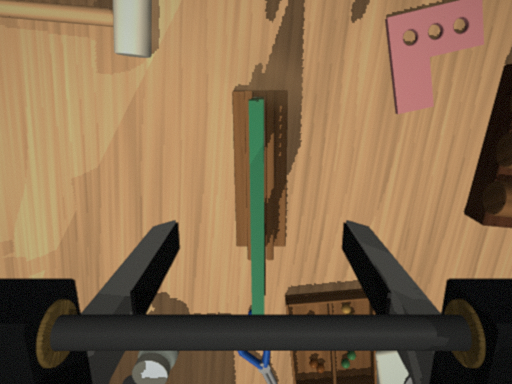

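The wrist view shows the green top edge from (257,98) (leg end) to (257,315), well between the fingers. The pink plaque is clear at (430,50).

{"name": "jog_arm", "arguments": {"moves": [[[-3.5,6,0,0,-0.6,0.3],[0,0,-30,0,0,0],[0,0,-30,0,0,0],[0,0,-10,0,0,0],[0,0,0,0,0,0]]]}}

```text
clock: 2.55
eef_pos: [541.9, -148.9, 220.8]
eef_rot: [-0.132, 1.564, -0.027]
wrist_force: [1.0, -0.7, 0.2]
finger_gap: 93.9
```

```bash
python3 w.py w2
```

```text
2.55 [ 541.9 -148.9  220.8] zang 6.05 toolx [ 0.007 -0.    -1.   ] gap 93.8501502850012 [ 1.  -0.7  0.2]
green 3952
fit (array([ 541.8227845 , -144.93180682]), array([ 0.09938042, -0.99504951]), np.float64(-58.52094163329443), np.float64(93.6858704680195), np.float64(5.021117690479679)) zmed 218.2862536793787 ((543.8204956054688, -162.40216064453125), (9.547323226928711, 152.2069091796875), 5.7155070304870605)
```

{"name": "jog_arm", "arguments": {"moves": [[[1,-6,-7,0,0.3,-0.3],[0,0,-6,0,0,0],[0,0,0,0,0,0]]]}}

```text
clock: 2.9
eef_pos: [544.1, -155.4, 210.9]
eef_rot: [-0.415, 1.564, -0.314]
wrist_force: [-0.1, -0.1, -0.5]
finger_gap: 94.2
```

{"name": "jog_arm", "arguments": {"moves": [[[0,0,0,0,0,0]]]}}

```text
clock: 3.0
eef_pos: [544.2, -155.6, 211.2]
eef_rot: [-0.412, 1.564, -0.312]
wrist_force: [-0.7, 0.5, 0.4]
finger_gap: 94.0
```

```bash
python3 s.py
```

```text
3.0 [ 544.2 -155.6  211.2] zang 5.75 toolx [ 0.007 -0.002 -1.   ] gap 93.96383078268653 [-0.7  0.5  0.4]
```

{"name": "jog_arm", "arguments": {"moves": [[[-1,0,-4,0,0.4,0],[0,0,0,0,0,0],[0,0,0,0,0,0],[0,0,0,0,0,0],[0,0,0,0,0,0]]], "gripper": -1, "squeeze": 35}}

```text
clock: 3.5
eef_pos: [543.3, -155.7, 207.4]
eef_rot: [-1.694, 1.568, -1.594]
wrist_force: [-0.2, 0.2, 0.8]
finger_gap: 57.3
```

{"name": "jog_arm", "arguments": {"moves": [[[0,0,0,0,0,0],[0,0,0,0,0,0],[0,0,0,0,0,0]]]}}

```text
clock: 3.8
eef_pos: [543.4, -155.6, 207.6]
eef_rot: [-1.582, 1.568, -1.481]
wrist_force: [-0.7, 0.3, -0.5]
finger_gap: 33.2
```

```bash
python3 s.py
```

```text
3.8 [ 543.4 -155.6  207.6] zang 5.74 toolx [ 0.    -0.003 -1.   ] gap 33.22359553341821 [-0.7  0.3 -0.5]
```

{"name": "jog_arm", "arguments": {"moves": [[[0,0,0,0,0,0],[0,0,0,0,0,0],[0,0,0,0,0,0],[0,0,0,0,0,0],[0,0,0,0,0,0]]]}}

```text
clock: 4.3
eef_pos: [543.4, -155.6, 207.6]
eef_rot: [-1.595, 1.568, -1.495]
wrist_force: [0.5, 0.1, -0.6]
finger_gap: 9.9
```

{"name": "jog_arm", "arguments": {"moves": [[[0,0,3,0,0,0],[0,0,6,0,0,0],[0,0,10,0,0,0]]]}}

```text
clock: 4.6
eef_pos: [542.8, -155.5, 226.3]
eef_rot: [-2.696, 1.568, -2.596]
wrist_force: [-0.9, 0.3, -1.3]
finger_gap: 9.6
```

{"name": "jog_arm", "arguments": {"moves": [[[0,0,25,0,0,0],[0,0,25,0,0,0],[0,0,15,0,0,0],[8,10,3,0,0,0],[10,20,0,0,0,2]]]}}

```text
clock: 5.1
eef_pos: [561.0, -125.7, 301.6]
eef_rot: [-1.312, 1.568, -1.179]
wrist_force: [-0.3, 0.4, -1.6]
finger_gap: 10.1
```

{"name": "jog_arm", "arguments": {"moves": [[[10,30,0,0,0,2],[10,35,0,0,0,2],[5,35,0,0,0,2],[0,35,0,0,0,0],[0,35,0,0,0,0]]]}}

```text
clock: 5.6
eef_pos: [588.0, 52.6, 299.7]
eef_rot: [-2.116, 1.568, -1.876]
wrist_force: [1.0, -0.2, -1.5]
finger_gap: 10.1
```

```bash
python3 w.py w3
```

```text
5.6 [588.   52.6 299.7] zang 13.75 toolx [-0.001 -0.002 -1.   ] gap 10.115581641749918 [ 1.  -0.2 -1.5]
green 4572
```

{"name": "jog_arm", "arguments": {"moves": [[[0,35,0,0,0,0],[0,35,0,0,0,0],[0,35,-10,0,0,0],[0,35,-15,0,0,0],[0,30,-5,0,0,0]]]}}

```text
clock: 6.15
eef_pos: [586.9, 237.1, 267.6]
eef_rot: [-2.957, 1.569, -2.714]
wrist_force: [0.9, -0.3, -1.5]
finger_gap: 9.6
```

{"name": "jog_arm", "arguments": {"moves": [[[0,20,0,0,0,0],[0,0,0,0,0,0],[0,0,0,0,0,0]]]}}

```text
clock: 6.45
eef_pos: [585.2, 263.6, 264.4]
eef_rot: [-3.102, 1.564, -2.853]
wrist_force: [-0.4, -0.5, -2.1]
finger_gap: 10.1
```

Run:
```python
from s import *
st()
for n in("top","side","wrist"):
    c=cam(n);im,d=manip.camera(n);cv2.imwrite(f"pics/{n}4.png",im);np.savez(f"{n}4.npz",im=im,d=d);P=pts(n,d,c)
    g=green(im)&(d>0)&(P[...,0]>480)&(P[...,0]<680)&(P[...,1]>60)&(P[...,1]<400)&(P[...,2]>50)
    G=P[g]; print(n,len(G),G.min(0).round(1),G.max(0).round(1))
    zt=np.percentile(G[:,2],99);T=G[G[:,2]>zt-6];print(zt,cv2.minAreaRect(T[:,:2].astype(np.float32)))
a=[cv2.imread(f'pics/{n}4.png') for n in("side","top")]
cv2.imwrite('pics/c4.png',np.hstack([cv2.resize(a[0][130:384,60:300],(400,423)),cv2.resize(a[1][90:344,60:300],(400,423))]))
```

```text
6.45 [585.2 263.6 264.4] zang 14.25 toolx [-0.006 -0.002 -1.   ] gap 10.113641534771407 [-0.4 -0.5 -2.1]
top 564 [580.1 135.8  89.4] [619.6 266.8 367.4]
355.28279048499263 ((586.22314453125, 229.7595672607422), (4.517876625061035, 0.8207079768180847), 16.9244441986084)
side 1927 [524.  136.1  75.5] [617.2 329.5 385.4]
275.27069306771784 ((560.0696411132812, 224.43914794921875), (75.2077407836914, 197.7993621826172), 13.276853561401367)
wrist 4585 [564.1 188.1 188.4] [607.8 330.9 361. ]
285.6404603894448 ((582.3404541015625, 274.5016784667969), (9.883360862731934, 33.932403564453125), 14.274463653564453)
```

View pics/c4.png

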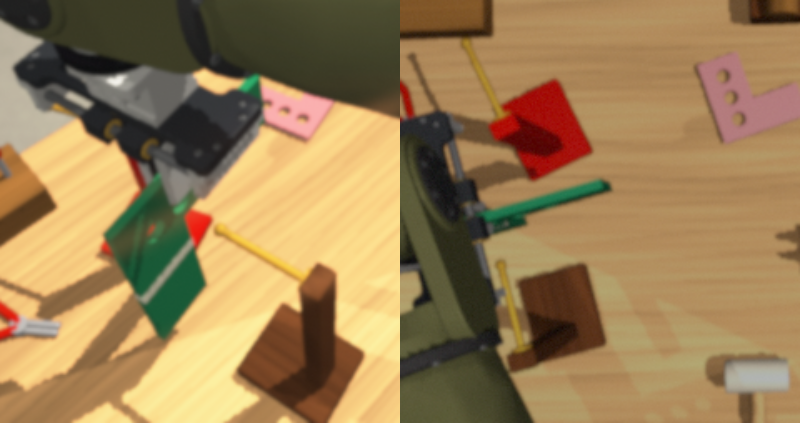

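The crop shows the plaque held upright in front of the peg's free end. The peg tip is at crop-left (220,230) and the holes are visible around (165,200)–(185,205). Next: refine the peg line and the hole positions.

Run:
```python
from h import *
v,u=np.mgrid[:384,:512]
for n,k in(("top",0),("side",0),("top",4),("side",4)):
    im=np.load(f"{n}{k}.npz")['im'];b=brass(im)
    b&=((u<145)&(u>110)&(v>240)&(v<305)) if n=="top" else ((u>180)&(u<250)&(v>255)&(v<305))
    nl,l,s,_=cv2.connectedComponentsWithStats(b.astype(np.uint8));b=l==1+np.argmax(s[1:,4])
    Q=plane(n,np.c_[u[b],v[b]],225)[:,:2].astype(np.float32)
    L=cv2.fitLine(Q,cv2.DIST_HUBER,0,.01,.01).ravel();d=L[:2]*np.sign(L[0]);t=(Q-L[2:])@d
    print(n,k,b.sum(),'ang',np.degrees(np.arctan2(d[1],d[0])).round(2),'tip',L[2:]+d*t.max(),'pt',L[2:]+d*(t.max()-51), 'len',np.ptp(t))
# plaque frame, side view: project onto mid plane
im=np.load("side4.npz")['im'];c=cam("side");p,R,t=c
a=np.radians(14.25);X=np.array([np.cos(a),np.sin(a),0]);Y=np.array([-np.sin(a),np.cos(a),0])
o=np.array([585.2,263.6,231.3])-5*X   # near face (towards stand)
C=-R.T@t;r=np.dstack([(u-p['cx'])/p['fx'],(v-p['cy'])/p['fy'],np.ones_like(u,float)])@R
W=C+r*(((o-C)@X)/(r@X))[...,None]
y=(W-o)@Y;z=(W-o)[...,2]
# rectified picture of face: y -140..80, z -180..60, 2px/mm
yy,zz=np.meshgrid(np.arange(-60,85,.25),np.arange(60,-60,-.25))
Pw=o+yy[...,None]*Y+zz[...,None]*np.array([0,0,1]);q=Pw@R.T+t
mx=(q[...,0]/q[...,2]*p['fx']+p['cx']).astype(np.float32);my=(q[...,1]/q[...,2]*p['fy']+p['cy']).astype(np.float32)
cv2.imwrite('pics/r4.png',cv2.remap(im,mx,my,cv2.INTER_CUBIC))
```

```text
top 0 286 ang 13.54 tip [543.7376  252.99596] pt [494.1545  241.05785] len 96.40115
side 0 365 ang 13.62 tip [543.13947 251.38948] pt [493.5728 239.3833] len 93.18848
top 4 274 ang 13.09 tip [543.4242  252.38797] pt [493.74908 240.8388 ] len 95.94053
side 4 388 ang 13.58 tip [543.2458  250.95183] pt [493.6717  238.97655] len 93.1703
```

View pics/r4.png

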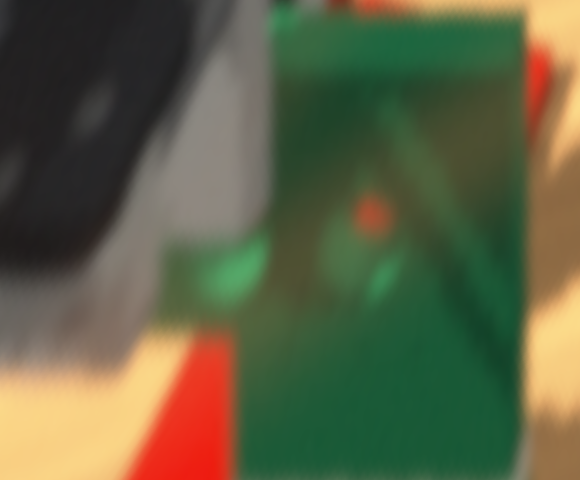

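The rectified face is 4 px/mm. It shows the leg edges at columns 235 and 525, so the hole sits within about 1 mm of the gripper centre, and already nearly on the peg line. Approaching to just short of the ball.

{"name": "jog_arm", "arguments": {"moves": [[[-9.7,-2.5,-4.5,0,-0.3,-0.7],[-9.7,-2.4,0,0,0,0],[-9.7,-2.3,0,0,0,0],[0,0,0,0,0,0],[0,0,0,0,0,0]]]}}

```text
clock: 7.1
eef_pos: [556.9, 250.9, 261.7]
eef_rot: [-0.623, 1.568, -0.395]
wrist_force: [-0.2, -0.3, -2.1]
finger_gap: 9.6
```

Run:
```python
from s import *
s=st();q=s['eef_pos'];D=np.array([.9724,.2334]);N=np.array([-.2334,.9724])
print('along to pt',(q[:2]-[493.8,240.2])@D,'lat',(q[:2]-[493.8,240.2])@N)
im,d=manip.camera("side");np.savez("side5.npz",im=im,d=d)
cv2.imwrite('pics/c5.png',cv2.resize(im[200:320,110:270],(800,600),interpolation=2))
```

```text
7.1 [556.9 250.9 261.7] zang 13.09 toolx [ 0.002 -0.001 -1.   ] gap 9.588012516767368 [-0.2 -0.3 -2.1]
along to pt 63.87413900699573 lat -4.369894394336507
```

View pics/c5.png

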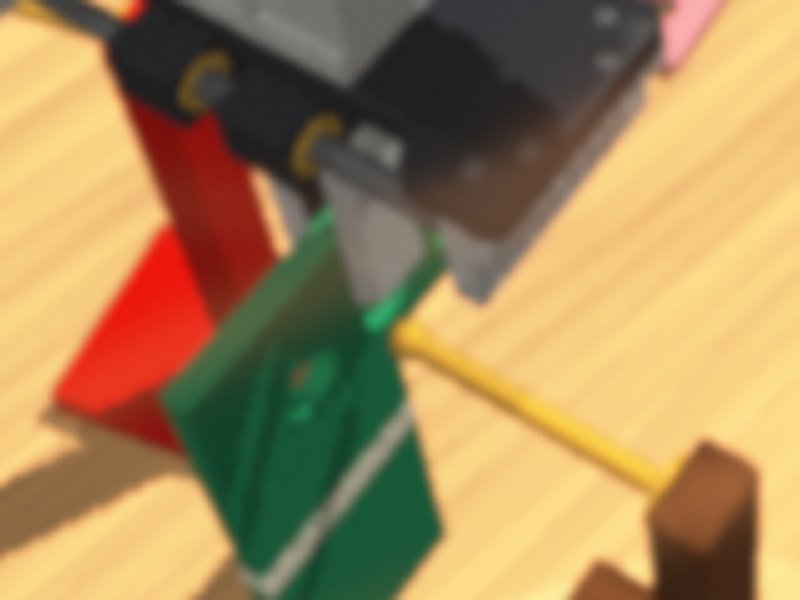

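The ball at crop (405,340) is just right of the hole's visible rim at (385,320). The pose drifted 5 mm sideways (−y), so I'm correcting that and overlaying the predicted hole.

{"name": "jog_arm", "arguments": {"moves": [[[-1.2,5,0,0,0,0.4],[0,0,0,0,0,0],[0,0,0,0,0,0]]]}}

```text
clock: 7.45
eef_pos: [556.6, 256.1, 261.6]
eef_rot: [-0.608, 1.568, -0.372]
wrist_force: [-0.0, -0.4, -1.3]
finger_gap: 9.6
```

```bash
cat > ov.py <<'E'
from s import *
import sys
s=st();q=np.array(s['eef_pos']);D=np.array([.9724,.2334]);N=np.array([-.2334,.9724])
print('along to pt',(q[:2]-[493.8,240.2])@D,'lat',(q[:2]-[493.8,240.2])@N,'z-225',q[2]-225)
im,d=manip.camera("side");np.savez(sys.argv[1]+".npz",im=im,d=d)
x0,y0,w,h,k=110,200,160,120,5
if len(sys.argv)>2: x0,y0,w,h,k=map(int,sys.argv[2].split(','))
o=cv2.resize(im[y0:y0+h,x0:x0+w],(w*k,h*k),interpolation=2)
p,R,t=cam("side");R6=Ro.from_euler('xyz',s['eef_rot']).as_matrix();a=np.arctan2(R6[1,2],R6[0,2])
X=np.array([np.cos(a),np.sin(a),0]);Y=np.array([-np.sin(a),np.cos(a),0]);Z=np.array([0,0,1.])
def pr(P):
    c=P@R.T+t;return (np.c_[c[:,0]/c[:,2]*p['fx']+p['cx']-x0+.5,c[:,1]/c[:,2]*p['fy']+p['cy']-y0+.5]*k).astype(np.int32)
th=np.linspace(0,2*np.pi,40)[:,None]
for f,col in((-5,(255,255,255)),(5,(255,0,255))):
    for dy in(0,33): cv2.polylines(o,[pr(q+f*X+dy*Y-33*Z+11*np.cos(th)*Y+11*np.sin(th)*Z)],True,col,1)
    B=np.array([[-129,44],[71,44],[71,-162],[1,-162],[1,-22],[-129,-22]]);cv2.polylines(o,[pr(q+f*X-33*Z+B[:,:1]*Y+B[:,1:]*Z)],True,col,1)
cv2.imwrite(f'pics/{sys.argv[1]}.png',o)
E
python3 ov.py c6
```

```text
7.45 [556.6 256.1 261.6] zang 13.49 toolx [ 0.002 -0.001 -1.   ] gap 9.63905401288216 [-0.  -0.4 -1.3]
along to pt 64.75216706671539 lat 0.837239726489079 z-225 36.57766265820089
```

View pics/c6.png

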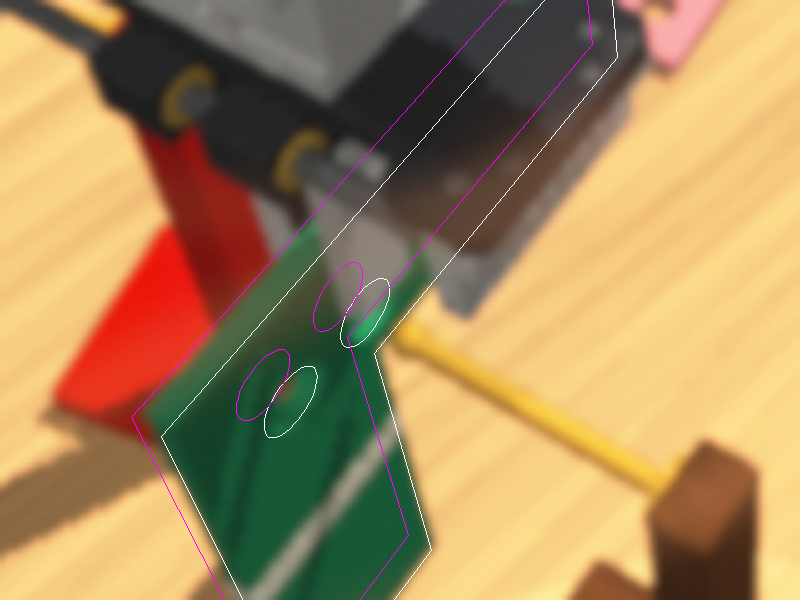

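The overlay matches the plaque within about 2 mm. The hole centre is at (367,315), and the peg axis extended from the ball passes (365,312), so they are aligned. Inserting.

{"name": "jog_arm", "arguments": {"moves": [[[-5.8,-1.4,-1.5,0,0,0],[-7.8,-1.9,0,0,0,0],[-7.8,-1.9,0,0,0,0],[0,0,0,0,0,0]]]}}

```text
clock: 7.9
eef_pos: [533.0, 250.5, 259.5]
eef_rot: [-0.851, 1.569, -0.615]
wrist_force: [1.1, 0.6, -2.1]
finger_gap: 9.7
```

```bash
python3 ov.py c7 110,200,160,120,5
```

```text
7.9 [533.  250.5 259.5] zang 13.5 toolx [ 0.002 -0.001 -1.   ] gap 9.719229337674282 [ 1.1  0.6 -2.1]
along to pt 40.547725935760106 lat 0.8410993712511878 z-225 34.53109264775861
```

View pics/c7.png

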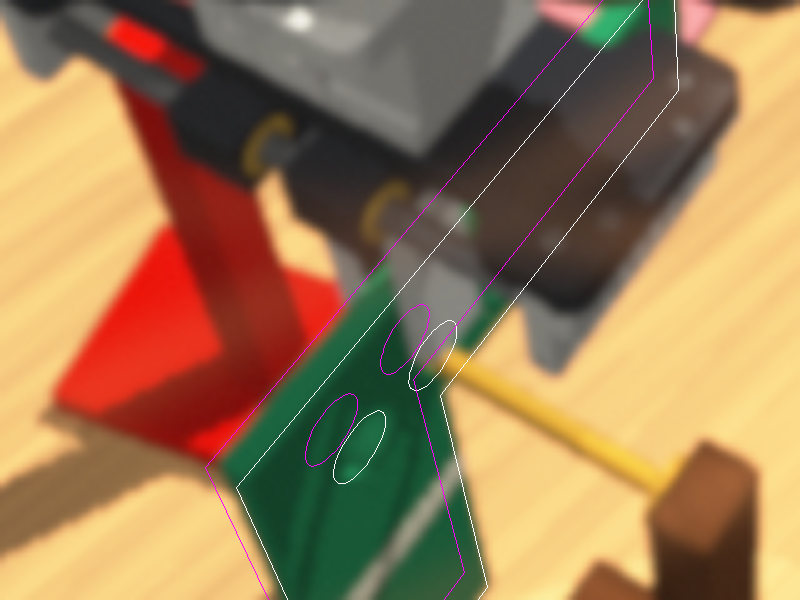

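The peg now runs into the hole at (435,355), the ball has disappeared behind the face, and there is no contact force. Continuing to mid-peg.

{"name": "jog_arm", "arguments": {"moves": [[[-8.8,-2.1,0,0,0,0],[-8.8,-2.1,0,0,0,0],[-8.8,-2.1,0,0,0,0],[-8.8,-2.1,0,0,0,0],[0,0,0,0,0,0]]]}}

```text
clock: 8.45
eef_pos: [494.9, 241.3, 259.8]
eef_rot: [-0.593, 1.568, -0.357]
wrist_force: [-0.6, 1.3, -1.8]
finger_gap: 9.8
```

```bash
python3 ov.py c8
```

```text
8.45 [494.9 241.3 259.8] zang 13.5 toolx [ 0.002 -0.001 -1.   ] gap 9.849833940383899 [-0.6  1.3 -1.8]
along to pt 1.3464210596835355 lat 0.8579464501541627 z-225 34.82912355302773
```

{"name": "jog_arm", "arguments": {"moves": [[[0,0,-2.5,0,0,0],[0,0,-2,0,0,0],[0,0,0,0,0,0]]]}}

```text
clock: 8.8
eef_pos: [495.8, 241.5, 254.9]
eef_rot: [-0.504, 1.568, -0.269]
wrist_force: [0.1, -0.4, -2.0]
finger_gap: 9.7
```

{"name": "jog_arm", "arguments": {"moves": [[[0,0,-1.5,0,0,0],[0,0,0,0,0,0]]]}}

```text
clock: 9.0
eef_pos: [496.0, 241.5, 253.0]
eef_rot: [-0.634, 1.568, -0.399]
wrist_force: [0.8, 0.1, -1.9]
finger_gap: 9.8
```

{"name": "jog_arm", "arguments": {"moves": [[[0,0,-1,0,0,0],[0,0,0,0,0,0]]]}}

```text
clock: 9.2
eef_pos: [496.1, 241.5, 251.7]
eef_rot: [-0.688, 1.568, -0.453]
wrist_force: [-0.5, 1.0, -0.9]
finger_gap: 10.0
```

{"name": "jog_arm", "arguments": {"moves": [[[0,0,-0.8,0,0,0],[0,0,0,0,0,0]]]}}

```text
clock: 9.4
eef_pos: [496.2, 241.5, 251.6]
eef_rot: [-0.464, 1.568, -0.229]
wrist_force: [-0.6, -0.3, -1.0]
finger_gap: 10.0
```

{"name": "jog_arm", "arguments": {"moves": [[[0,0,-0.5,0,0,0],[0,0,0,0,0,0]]]}}

```text
clock: 9.6
eef_pos: [496.2, 241.6, 251.5]
eef_rot: [-0.377, 1.567, -0.142]
wrist_force: [-0.3, -0.3, 0.7]
finger_gap: 9.9
```

Contact at TCP z 251.5, as predicted for resting on the peg. Releasing to a small opening.

{"name": "jog_arm", "arguments": {"moves": [[[0,0,0,0,0,0],[0,0,0,0,0,0],[0,0,0,0,0,0]]], "gripper": -0.45, "squeeze": 5}}

```text
clock: 9.9
eef_pos: [496.4, 241.6, 251.3]
eef_rot: [-0.338, 1.567, -0.102]
wrist_force: [0.7, -0.2, 0.5]
finger_gap: 25.3
```

{"name": "jog_arm", "arguments": {"moves": [[[0,0,0,0,0,0],[0,0,0,0,0,0]]]}}

```text
clock: 10.1
eef_pos: [496.4, 241.6, 251.2]
eef_rot: [-0.35, 1.567, -0.115]
wrist_force: [0.1, -0.3, -0.4]
finger_gap: 25.6
```

```bash
python3 ov.py c9; python3 w.py w9
```

```text
10.1 [496.4 241.6 251.2] zang 13.48 toolx [ 0.004 -0.    -1.   ] gap 25.554738443561433 [ 0.1 -0.3 -0.4]
along to pt 2.8301843397086133 lat 0.7768820582727894 z-225 26.223443022421492
10.15 [496.4 241.6 251.2] zang 13.47 toolx [ 0.004 -0.    -1.   ] gap 25.78425329232915 [ 0.  -0.1  0.6]
green 4544
fit (array([479.7473573 , 309.58290949]), array([0.97553626, 0.21983859]), np.float64(-4.053776546503789), np.float64(4.053450685587372), np.float64(0.8304734454372664)) zmed 217.3139184683274 ((479.7642822265625, 309.5295104980469), (8.100578308105469, 1.5130834579467773), 13.376888275146484)
```

View pics/c9.png

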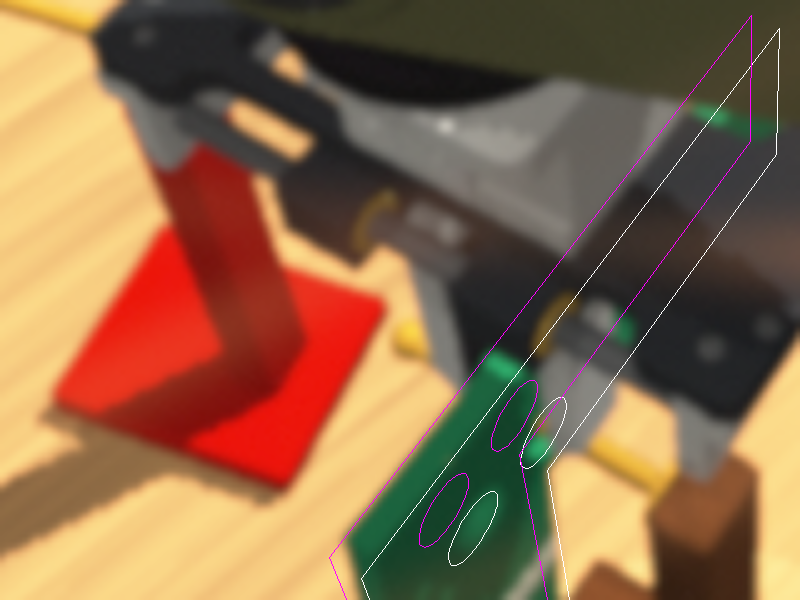

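The plaque sits on the peg: the ball shows behind it at (408,335) and the peg in front at (635,465). It is level and the fingers are clear on both sides. Raising straight up slowly.

{"name": "jog_arm", "arguments": {"moves": [[[0,0,5,0,0,0],[0,0,10,0,0,0],[0,0,15,0,0,0],[0,0,25,0,0,0],[0,0,30,0,0,0]]]}}

```text
clock: 10.7
eef_pos: [495.3, 241.1, 338.1]
eef_rot: [-2.269, 1.568, -2.034]
wrist_force: [0.6, -0.4, 0.3]
finger_gap: 26.0
```

{"name": "jog_arm", "arguments": {"moves": [[[0,0,30,0,0,0],[-5,-30,20,0,0,0],[-10,-40,0,0,0,0],[-10,-45,0,0,0,0],[0,-45,0,0,0,0]]]}}

```text
clock: 11.2
eef_pos: [468.4, 80.4, 398.5]
eef_rot: [-0.212, 1.563, 0.03]
wrist_force: [2.5, -0.1, 0.3]
finger_gap: 25.7
```

{"name": "jog_arm", "arguments": {"moves": [[[0,-45,0,0,0,0],[0,-45,0,0,0,0],[0,-45,0,0,0,0],[0,-30,0,0,0,0],[0,0,0,0,0,0]]]}}

```text
clock: 11.7
eef_pos: [465.4, -94.9, 404.0]
eef_rot: [-0.331, 1.556, -0.092]
wrist_force: [0.3, 1.2, 0.0]
finger_gap: 25.6
```

{"name": "jog_arm", "arguments": {"moves": [[[0,0,0,0,0,0],[0,0,0,0,0,0],[0,0,0,0,0,0],[0,0,0,0,0,0],[0,0,0,0,0,0]]]}}

```text
clock: 12.2
eef_pos: [465.4, -92.3, 405.9]
eef_rot: [-0.326, 1.554, -0.085]
wrist_force: [-0.1, 0.2, -0.3]
finger_gap: 25.8
```

```bash
cat > chk.py <<'E'
from s import *
import sys
st()
for n in("top","side"):
    im,d=manip.camera(n);cv2.imwrite(f"pics/{n}{sys.argv[1]}.png",im);P=pts(n,d)
    g=green(im)&(d>0)&(P[...,0]>420)&(P[...,0]<580)&(P[...,1]>80)&(P[...,1]<340)&(P[...,2]>40)&(P[...,2]<300)
    G=P[g];y=(G[:,:2]-[493.8,240.2])@[-.2334,.9724]
    T=(np.abs(G[:,2]-252)<14)&g[g]
    zs=[(int(a),np.percentile(G[(y>a)&(y<a+25),2],95).round(1)) for a in range(-125,75,25) if ((y>a)&(y<a+25)).sum()>8]
    print(n,g.sum(),'lat',y.min().round(1),y.max().round(1),'top z by lat',zs)
    v,u=np.nonzero(g);print('  centroid px',u.mean().round(2),v.mean().round(2))
    pk=cv2.inRange(cv2.cvtColor(im,cv2.COLOR_BGR2HSV),(165,60,100),(179,160,255))>0
    if n=="top": print('  pink',np.median(P[pk&(d>0)],0).round(1))
E
python3 chk.py 10
```

```text
12.2 [465.4 -92.3 405.9] zang 13.81 toolx [ 0.017 -0.001 -1.   ] gap 25.837953513201917 [-0.1  0.2 -0.3]
top 615 lat -131.4 65.9 top z by lat [(-125, np.float64(261.5)), (-100, np.float64(262.6)), (-75, np.float64(262.9)), (-50, np.float64(264.2)), (-25, np.float64(265.2)), (0, np.float64(265.4)), (25, np.float64(267.2)), (50, np.float64(267.6))]
  centroid px 137.5 269.83
  pink [730.5  -8.9  10.1]
side 2565 lat -70.2 75.4 top z by lat [(-75, np.float64(259.9)), (-50, np.float64(255.1)), (-25, np.float64(261.5)), (0, np.float64(262.3)), (25, np.float64(263.3)), (50, np.float64(263.7))]
  centroid px 206.62 306.56
```

{"name": "jog_arm", "arguments": {"moves": [[[0,0,0,0,0,0],[0,0,0,0,0,0],[0,0,0,0,0,0],[0,0,0,0,0,0],[0,0,0,0,0,0]]]}}

```text
clock: 12.8
eef_pos: [465.5, -92.3, 405.7]
eef_rot: [-0.324, 1.554, -0.083]
wrist_force: [-0.7, -0.2, 0.1]
finger_gap: 26.1
```

{"name": "jog_arm", "arguments": {"moves": [[[0,0,0,0,0,0],[0,0,0,0,0,0],[0,0,0,0,0,0],[0,0,0,0,0,0],[0,0,0,0,0,0]]]}}

```text
clock: 13.3
eef_pos: [465.5, -92.3, 405.7]
eef_rot: [-0.325, 1.554, -0.084]
wrist_force: [-0.0, 0.1, -0.1]
finger_gap: 25.8
```

{"name": "jog_arm", "arguments": {"moves": [[[0,0,0,0,0,0],[0,0,0,0,0,0],[0,0,0,0,0,0],[0,0,0,0,0,0],[0,0,0,0,0,0]]]}}

```text
clock: 13.8
eef_pos: [465.4, -92.4, 405.7]
eef_rot: [-0.325, 1.554, -0.084]
wrist_force: [-0.8, -0.3, -0.9]
finger_gap: 25.7
```

{"name": "jog_arm", "arguments": {"moves": [[[0,0,0,0,0,0],[0,0,0,0,0,0],[0,0,0,0,0,0],[0,0,0,0,0,0],[0,0,0,0,0,0]]]}}

```text
clock: 14.3
eef_pos: [465.5, -92.4, 405.7]
eef_rot: [-0.324, 1.554, -0.083]
wrist_force: [0.1, 0.3, 0.3]
finger_gap: 25.9
```

```bash
python3 chk.py 11
python3 - <<'E'
from h import *
f=np.load("top0.npz");im,d=f['im'],f['d'];P=pts("top",d);G=P[green(im)&(d>0)&(abs(P[...,2]-218)<8)&(abs(P[...,0]-548)<20)]
print('slope in block',np.polyfit(G[:,1],G[:,2],1))
a=cv2.imread('pics/side11.png');b=cv2.imread('pics/top11.png')
cv2.imwrite('pics/c11.png',np.hstack([cv2.resize(a[200:384,110:310],(440,405)),cv2.resize(b[190:350,60:200],(354,405))]))
E
```

```text
14.3 [465.5 -92.4 405.7] zang 13.8 toolx [ 0.016 -0.001 -1.   ] gap 25.916177645532628 [0.1 0.3 0.3]
top 611 lat -131.6 67.4 top z by lat [(-125, np.float64(260.7)), (-100, np.float64(262.5)), (-75, np.float64(263.3)), (-50, np.float64(263.8)), (-25, np.float64(264.5)), (0, np.float64(265.5)), (25, np.float64(266.4)), (50, np.float64(267.1))]
  centroid px 137.27 269.89
  pink [730.   -9.2  10.2]
side 2565 lat -69.3 75.2 top z by lat [(-75, np.float64(260.3)), (-50, np.float64(257.4)), (-25, np.float64(261.8)), (0, np.float64(262.3)), (25, np.float64(263.4)), (50, np.float64(263.7))]
  centroid px 206.63 306.61
slope in block [-3.91978690e-04  2.18672923e+02]
```

View pics/c11.png

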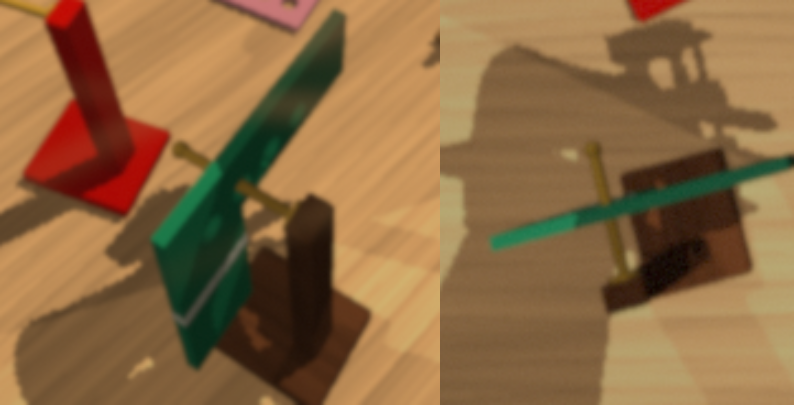

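```bash
python3 -c "
from cell import manip
print(manip.sign_off(), manip.read_state()['clock'])"
```

```text
the job is handed in; nothing more can be done
the job is handed in; nothing more can be done
```

The green plaque now hangs on the brass peg of the dark stand by its y +29 hole, and I handed the job in at about 14.4 s. I gripped it above that hole, lifted it clear of the block, slid it to mid-peg and lowered it until it rested. I then opened the fingers slightly and moved the arm well away.

- **Hanging still:** two checks about 2 s apart showed the same plaque position, within measurement noise.
- **Level:** the depth images show a tilt of about 1.5–2° (leg end slightly high) that did not change. Peg friction probably explains it. A neighbouring hole would tilt it by about 35°, so the right hole is in use. I did not nudge it level, to avoid disturbing a settled plaque.
- **Pink plaque:** it did not move; its position read within 1 mm of the start.
- **Forces:** the wrist force readings stayed within a few newtons throughout.
- **Small disagreement:** the side and top cameras put the peg about 1.7 mm apart sideways. I aimed between them, within the hole's clearance.

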